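# Flip the job flag of the finished sprocket

## Task

The toothed sprocket on the bicycle bench is finished: with the fingertips, tip the hinged flag beside its dish over its pivot until it lies fully down on its other side with the two-bar face up. Push it over smoothly without flicking, gripping or forcing it, then draw back. Leave the other flag, the parts in the dishes and everything else on the bench as they are.

Things in the scene. Friction and masses are not known exactly. Their poses are not given: they have to be found in the camera images.
- station_a: fixed steel base plate 90 x 186 x 6 mm carrying a flag stand and, on its -y side, an open dish (88 x 86 mm, rim 26 mm high, middle 96 mm from the origin) holding the sprocket. Origin on the bench under the middle of the flag's pivot; +x points to the robot's right (world -y, turned from 0.1 rad away from the robot to 0.5 rad towards it), +y away from the robot along the pivot
- flag_a (a joint): angle (rad) of the flag of station_a, the one to flip, an aluminium plate. 0 = level on the robot's left (-x of its station), round disc face up; 1.57 = upright; 3.14 = level on the right (+x) against its stop, two-bar face up. Starts at 0.1 to 0.35. Stiff hinge: it stays where it is left and turns with about 1 N at its free edge
- flag_a_pivot (a point): middle of the pivot axis of flag_a, 90 mm above the bench; its axes are those of station_a. Two steel cheeks (5 mm thick, 81 mm apart, tops 95 mm above the bench) carry it; cheeks and rest pins lie within 25 mm of the axis
- flag_a_edge (a point): middle of the free edge of flag_a, 85 mm from the pivot, half-way through the plate; moves with the flag. The plate is 70 mm wide along the pivot and 5 mm thick; the space under the edge is open down to the base plate and, past it, the bench
- sprocket: loose toothed steel sprocket, 66 mm across and 17 mm high with its hub, lying in the dish of station_a; origin at the centre of its underside
- station_b: fixed steel base plate 90 x 186 x 6 mm carrying a flag stand and, on its -y side, an open dish (88 x 86 mm, rim 26 mm high, middle 96 mm from the origin) holding the pedal. Origin on the bench under the middle of the flag's pivot; +x points to the robot's right (world -y, turned from 0.1 rad away from the robot to 0.5 rad towards it), +y away from the robot along the pivot
- flag_b (a joint): angle (rad) of the flag of station_b, to be left alone, an aluminium plate. 0 = level on the robot's left (-x of its station), round disc face up; 1.57 = upright; 3.14 = level on the right (+x) against its stop, two-bar face up. Starts at 0.1 to 0.35. Stiff hinge: it stays where it is left and turns with about 1 N at its free edge
- flag_b_edge (a point): middle of the free edge of flag_b, 85 mm from its pivot
- pedal: loose black bicycle pedal 50 x 36 x 22 mm with a stub of spindle, lying in the dish of station_b; origin at the centre of its underside
- jar: small clear parts jar with a steel cap, 40 mm across, 45 mm high, standing between the stations; origin at the centre of its underside
- tape: roll of blue tape lying flat, 64 mm across, 19 mm high, in front of the robot; origin at the centre of its underside
- bottle: green bottle, 64 mm across, 190 mm high, at the right; origin at the centre of its underside
- cup: white paper cup, 72 mm across, 85 mm high, at the far right; origin at the centre of its underside
- screwdriver: screwdriver with a green handle lying on the bench at the right
- wrench: steel wrench lying on the bench at the left
There are look-alikes about, which are no part of the job. What is shaped like the station_b but purple is not meant. What is shaped like the station_a but pink is not meant.

How it is judged (in metres and radians):
On the way:
1. the sprocket's flag stands about upright on its way over (value of joint flag_a between 1.2 and 2.4 rad), for 0.05 s.
At the end, for the whole second after the job is handed in: The sprocket's flag lies on the robot's right of its pivot, two-bar face up, within 7 degrees (0.12 rad) of level, at rest; the other flag is still on its first side and both parts are in their dishes (value of joint flag_a above 3.02 rad and velocity of joint flag_a between -0.1 and 0.1 rad/s and value of joint flag_b below 0.6 rad and horizontal distance between sprocket and station_a below 0.135 m and horizontal distance between pedal and station_b below 0.135 m); the robot touches nothing.
It fails at once if the flag is flicked (faster than 8 rad/s) (velocity of joint flag_a above 8 rad/s or velocity of joint flag_a below -8 rad/s).
It fails at once if the flag is gripped or forced (more than 30 N from the fingers) (contact force between flag_a and the fingers above 30 N).
It fails at once if the other flag is moved (its edge by more than 15 mm) (distance of flag_b_edge from where it was at the start of the episode above 0.015 m).
It fails at once if a part in a dish is moved or lifted more than 15 mm (distance of any of sprocket, pedal from where it was at the start of the episode above 0.015 m).
It fails at once if something else on the bench is moved or lifted more than 25 mm (distance of any of jar, tape, bottle, cup, screwdriver, wrench from where it was at the start of the episode above 0.025 m).
It also fails if it takes over 38 s, if anything falls off the work surface, if the arm or the gripper's body presses on something with over 40 N, if the wrist force passes 120 N, or if a joint passes its speed limit or range.

## Robot

A 6-joint arm with a two-finger parallel gripper is mounted at the origin on the work surface. World frame = base frame: x ahead of the robot, y to its left, z up, the work surface at z = 0. Lengths are in m, angles in degrees, forces in N, time in s.
With the tool pointing down it reaches from about 0.3 to 0.75 m from the base axis. Payload 8.5 kg.
Tool frame: the origin (TCP) lies on the centre line of the jaws, within the pads' length; the fingertips stand 22 mm ahead of it and the grasp point (between the pads) lies 3 mm ahead of it (env.tip_reach is the distance from the TCP to the fingertips, in m); y points along the fingers, z is the direction in which the jaws open and shut, and the axes are right-handed (so a half turn about y gives the same grasp; the last joint's range is limited). The gripper opens to 85 mm and grips with 20 to 120 N. Pads are 22 mm wide; open, the fingers measure 114 mm over their backs; the gripper's body (76 mm by 85 mm) begins 54 mm behind the grasp point. The pads swing forward as they close: fully open they stand 13 mm farther back than shut.
Start: joints at [-80.862, 21.807, 74.336, -0, 83.858, -12.336], TCP at [0.201, -0.512, 0.253] pointing down, gripper open.
Joint ranges: [-178.18, 178.18], [-50.72, 133.34], [12.68, 142.11], [-81.47, 261.47], [9.98, 163.14], [-165.26, 165.26]. Speed limits (degrees/s): [136.94, 136.94, 180, 180, 180, 180].

## Interface

Orientations are given as a 3x3 rotation matrix whose columns are the frame's x, y, z axes.
In Python, from rig import env, get_image gives the robot as it stands. The module is installed in compiled form; this text tells all that it offers.
- The arm moves only by the tool carry_out, never from a script. Its argument "targets" is a list that holds one entry, the list of rows, each a list of 7 numbers: the closure, from 0 (fully open) to 1 (shut), then the shift along the world's x, y, z in mm, then the turn, a rotation vector about the world's x, y, z in degrees. In form: [[[claw, dx, dy, dz, ax, ay, az], ...]]. A call has 1 to 20 rows; each row is the pose to reach, as a shift and turn from the pose commanded when the call began; what a row does not reach only later rows make up. A row lasts 1/12 s, in which the tool goes at most 41.7 mm and 7.16 degrees, less where a joint would pass 70% of its speed; a pose out of reach is approached as far as the arm can. A call with a gripper value outside its range is refused whole. The fingers move at their own pace and stop on an object; "squeeze" is the grip in N (left out, the last holds). Time passes only in rows, so rows that repeat a pose let the fingers close. It gives the time, the measured TCP pose, the force and the opening at its end, in the units of the state.
- env.observe(): the state, without advancing time (a new reading comes with each control period).
- get_image(name): name is "scene" or "side" or "wrist"; returns a dict with "img" (480x640x3 uint8, red, green, blue), "fx", "fy", "cx", "cy" (pixels), "k1" (the pictures are not rectified: a ray, as slopes to the right and down, at radius r is drawn at 1 + k1 r^2 times it, then the intrinsics apply), "rvec" (rotation vector, rad) and "tvec" (3), from world to camera coordinates, as OpenCV has them. Camera axes: x right, y down, z forward; pixel columns grow to the right and rows downward; lengths in m; the calibration is good to about 2 mm. A picture is of the moment at which its call begins. There is no depth.
- env.close_job(): hands the job in, once; it reports no verdict.
The state is a dict: "time_s": time; "q": joint angles; "qvel": joint speeds; "joint_efforts": joint torques, N m; "position": TCP position; "tool_rot": TCP orientation; "ft_force": force on the tool from outside, world axes, zero at the start; "wrist_torque": the same for the moment, N m; "grip_width": finger opening in m.
Only numpy, scipy, OpenCV 4.12 (cv2) and the standard library are available. Lean on these libraries where they do the work, as an engineer would, in place of code of your own. Each camera call takes 0.05 s, during which the arm holds its last target.

## Working session

There is one attempt and no reset: what is moved stays moved. The work goes in short steps, Python scripts to look and compute and a tool call to move; the robot and the scene stay as the last step left them, time stands still between calls to the robot, and variables do not carry over. Pictures are saved under pics/ and viewed, and the job is handed in when it is done.

Besides the shell and the picture viewer there is one more tool, called as name(argument=value, ...) on one line, values as JSON. carry_out: Moves the arm, as the interface text tells. Its arguments: {"type":"object","properties":{"targets":{"type":"array"},"squeeze":{"type":"number"}},"required":["targets"]}

```bash
mkdir -p pics; python3 - <<'E'
from rig import env,get_image
import cv2
print(env.observe(), env.tip_reach)
for n in ["scene","side","wrist"]:
    d=get_image(n); cv2.imwrite(f"pics/{n}0.png",d["img"][:,:,::-1]); print(n,{k:v for k,v in d.items() if k!="img"})
E
```

```text
{'time_s': 0.0, 'q': array([-8.08602728e+01,  2.18403206e+01,  7.43849416e+01,  1.07920005e-04,
        8.38574320e+01, -1.23366015e+01]), 'qvel': array([ 0.02637334,  0.09424749, -0.08234587,  0.03378297, -0.03110982,
        0.07512316]), 'joint_efforts': array([ 1.02635237e-03, -4.48460484e+01, -2.31281161e+01, -1.17710979e-04,
        4.70177358e-03,  6.29835043e-06]), 'position': array([ 0.20131272, -0.51155267,  0.25271692]), 'tool_rot': array([[-9.30569015e-01, -2.27406438e-04,  3.66116451e-01],
       [-3.66116390e-01,  1.42525939e-03, -9.30567976e-01],
       [-3.10193761e-04, -9.99998958e-01, -1.40955945e-03]]), 'ft_force': array([-0.23704223, -0.48771622, -0.21093694]), 'wrist_torque': array([-0.01553614, -0.02050948,  0.02030203]), 'grip_width': 0.08537012968043693} 0.022
scene {'fx': 549.133114637211, 'fy': 549.133114637211, 'cx': 321.25245698931514, 'cy': 239.41888298872735, 'k1': -0.1386977087585612, 'rvec': array([ 2.12996761,  0.90245629, -0.4074305 ]), 'tvec': array([-0.37157922, -0.19662321,  1.84291675])}
side {'fx': 500.6505089010848, 'fy': 500.6505089010848, 'cx': 315.45138524276757, 'cy': 232.64455272171068, 'k1': 0.017448695105158885, 'rvec': array([ 0.77333071, -2.67978254,  0.98126121]), 'tvec': array([0.49189355, 0.29368641, 1.25370133])}
wrist {'fx': 422.4999991131897, 'fy': 422.4999991131897, 'cx': 315.05585667572507, 'cy': 234.9764153320882, 'k1': 0.011905252603070994, 'rvec': array([-2.40004177,  1.63519463,  0.22912968]), 'tvec': array([-0.54952691, -0.03610179,  0.37911285])}
```

View pics/scene0.png

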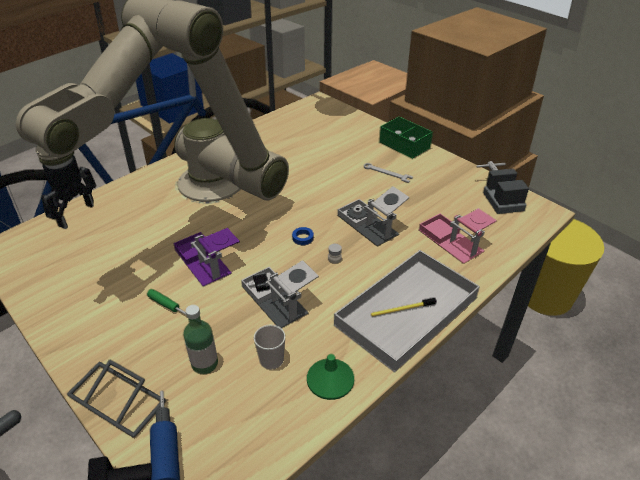

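View pics/side0.png

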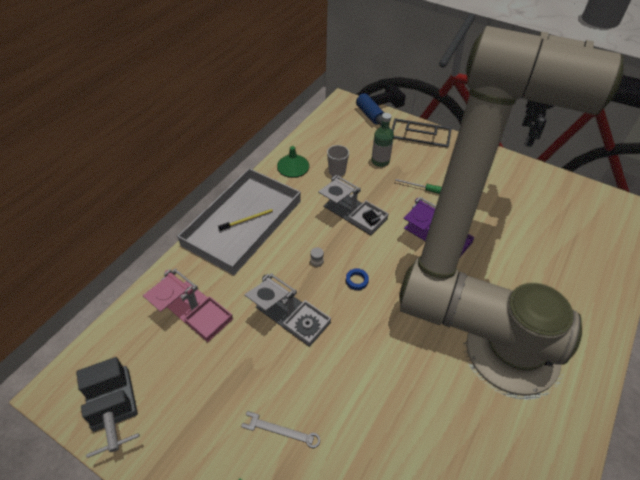

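View pics/wrist0.png

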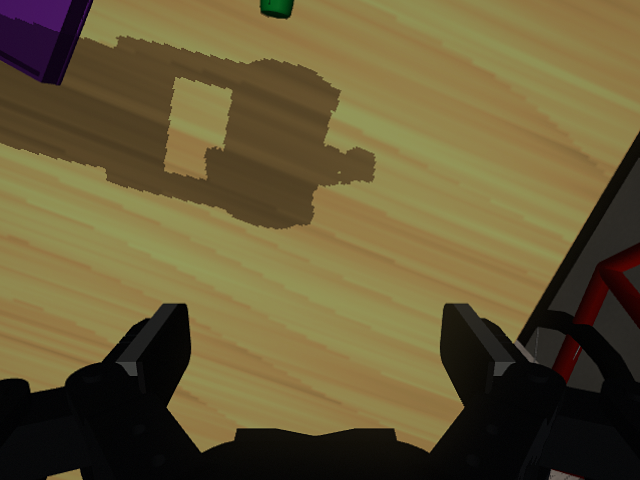

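Candidates for the flag to flip, as scene pixels:
- Grey station with sprocket: flag (390,200), side (270,293).
- Grey station with pedal: (295,277).
- Purple look-alike: (220,240).
- Pink look-alike: (475,220).

I choose the grey one with the toothed part in its dish and check it in a close crop.

```bash
python3 - <<'E'
import cv2,numpy as np
a=cv2.imread("pics/scene0.png")[175:255,325:425]; b=cv2.imread("pics/side0.png")[265:350,235:340]
a=cv2.resize(a,(400*1,320),interpolation=cv2.INTER_CUBIC); 
a=cv2.resize(a,(800,640))[:600]
cv2.imwrite("pics/ca.png",a)
cv2.imwrite("pics/cb.png",cv2.resize(b,None,fx=7,fy=7,interpolation=cv2.INTER_CUBIC))
E
```

```text
(no output)
```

View pics/ca.png

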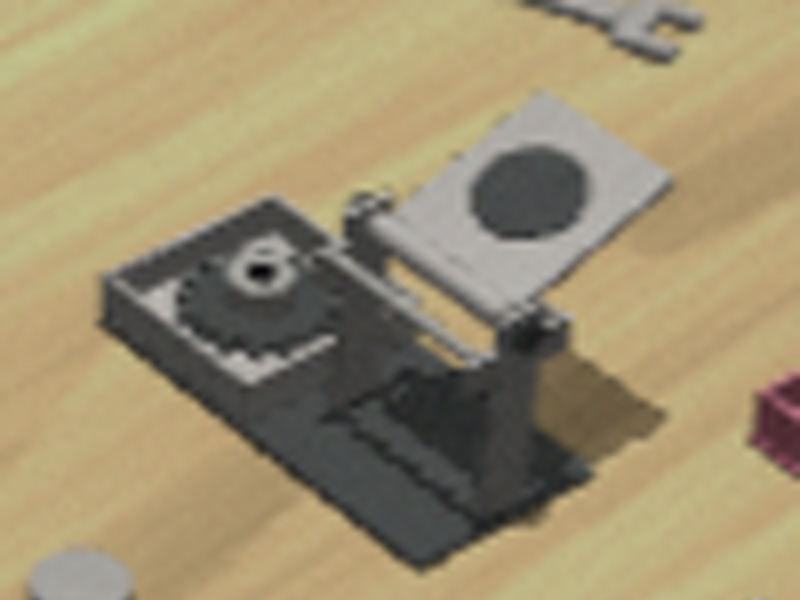

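View pics/cb.png

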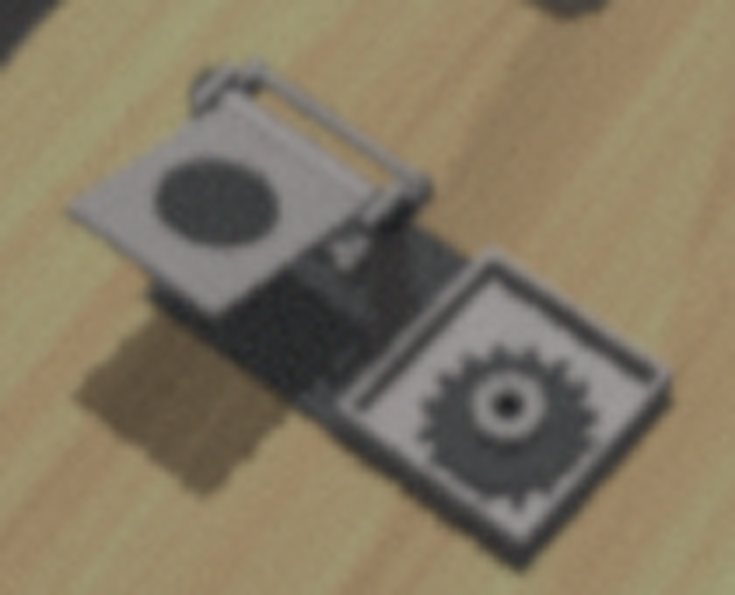

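The crop confirms it: the dish holds the toothed sprocket and the flag shows its round disc face up. The free edge corners are at scene ≈(393,186)/(409,198) and side ≈(266,310)/(245,295). Next I triangulate.

```bash
cat > h.py <<'E'
import numpy as np,cv2,pickle
C={'scene':dict(fx=549.133114637211,cx=321.25245698931514,cy=239.41888298872735,k1=-0.1386977087585612,rvec=[2.12996761,.90245629,-.4074305],tvec=[-.37157922,-.19662321,1.84291675]),
'side':dict(fx=500.6505089010848,cx=315.45138524276757,cy=232.64455272171068,k1=0.017448695105158885,rvec=[.77333071,-2.67978254,.98126121],tvec=[.49189355,.29368641,1.25370133])}
def ray(n,uv,c=None):
    c=c or C[n]
    K=np.array([[c['fx'],0,c['cx']],[0,c['fx'],c['cy']],[0,0,1]])
    p=cv2.undistortPoints(np.array([[uv]],float),K,np.array([c['k1'],0,0,0]))[0,0]
    R=cv2.Rodrigues(np.array(c['rvec'],float))[0]
    o=-R.T@np.array(c['tvec']); d=R.T@np.array([p[0],p[1],1]); return o,d/np.linalg.norm(d)
def plane(n,uv,z,c=None):
    o,d=ray(n,uv,c); return o+d*(z-o[2])/d[2]
def tri(a,b):
    o1,d1=ray('scene',a);o2,d2=ray('side',b)
    s=np.linalg.lstsq(np.c_[d1,-d2],o2-o1,rcond=None)[0]
    p,q=o1+s[0]*d1,o2+s[1]*d2; return (p+q)/2,np.linalg.norm(p-q)
S=lambda u,v:(325+(u-4)/8,175+(v-4)/8)
D=lambda u,v:(235+(u-3)/7,265+(v-3)/7)
E
python3 - <<'E'
from h import *
np.set_printoptions(precision=4,suppress=True)
P={}
for n,a,b in [('edge_near',S(543,92),D(215,315)),('edge_far',S(672,182),D(70,210)),('disc',S(530,193),D(217,202)),
 ('cheek near',S(368,205),D(420,185)),('dishA',S(275,197),D(670,378)) ,('dishB',S(105,277),D(520,565))]:
    print(n,*tri(a,b))
for s in [S(275,197),S(105,277),S(255,385)]: print('scene rim',plane('scene',s,.026))
for s in [D(490,250),D(668,378),D(520,565),D(340,405)]: print('side rim',plane('side',s,.026))
print('jar',plane('scene',(335,246),.045),plane('side',(317,251),.045))
print('tape',plane('scene',(303,237),.019),plane('side',(357,279),.019))
E
```

```text
edge_near [0.5417 0.2865 0.1151] 0.0014723436151631935
edge_far [0.6097 0.2785 0.1138] 0.001370824108728405
disc [0.5719 0.2446 0.1059] 0.0015367366852070835
cheek near [0.5238 0.2005 0.0979] 0.011856390780057654
dishA [0.438  0.2129 0.0548] 0.05806378485406401
dishB [ 0.4172  0.2311 -0.0159] 0.06573660972554665
scene rim [0.4379 0.2574 0.026 ]
scene rim [0.4279 0.172  0.026 ]
scene rim [0.5129 0.1652 0.026 ]
side rim [0.5089 0.1683 0.026 ]
side rim [0.4243 0.1796 0.026 ]
side rim [0.4296 0.2715 0.026 ]
side rim [0.5191 0.2527 0.026 ]
jar [0.5579 0.0284 0.045 ] [0.5605 0.0244 0.045 ]
tape [0.4452 0.011  0.019 ] [0.4274 0.0309 0.019 ]
```

```bash
python3 - <<'E'
from h import *
from scipy.spatial.transform import Rotation as Ro
np.set_printoptions(precision=4,suppress=True)
R=cv2.Rodrigues(np.array([-2.40004177,1.63519463,.22912968]))[0]; c=-R.T@[-.54952691,-.03610179,.37911285]
T=np.array([[-.930569,-.000227,.366116],[-.366116,.001425,-.930568],[-.00031,-.999999,-.00141]])
print('cam in tool',T.T@(c-[.2013,-.5116,.2527]))
for n,z,uv in [('bottle',.19,(194,313)),('cup',.085,(270,332))]: print(n,plane('scene',uv,z))
# desired orientations: tool y tilted from down toward station +x (r) by t; tool x toward r when vertical
a=np.radians(-6); y=np.array([np.cos(a),np.sin(a),0]); r=np.array([np.sin(a),-np.cos(a),0]);u=np.array([0,0,1.])
for t in (0,60,45,30,15):
    s,cc=np.sin(np.radians(t)),np.cos(np.radians(t))
    ty=s*r-cc*u
    for sg in (1,-1):
        tx=sg*(cc*r+s*u); M=np.c_[tx,ty,np.cross(tx,ty)]
        print(t,sg,np.degrees(Ro.from_matrix(M@T.T).as_rotvec()))
print(y,r)
E
```

```text
cam in tool [-0.0689 -0.1213 -0.0001]
bottle [ 0.617  -0.4568  0.19  ]
cup [ 0.6954 -0.3215  0.085 ]
0 1 [-0.0663 -0.0563 62.5237]
0 -1 [  -0.0642    0.0756 -117.4763]
60 1 [-50.0745  37.9975  56.5183]
60 -1 [ -42.9602  -56.3284 -104.9484]
45 1 [-37.6387  28.5325  59.1762]
45 -1 [ -32.4592  -42.5173 -110.4568]
30 1 [-25.1454  19.025   61.0496]
30 -1 [ -21.7653  -28.4549 -114.3707]
15 1 [-12.6149   9.4907  62.1611]
15 -1 [ -10.9458  -14.2294 -116.707 ]
[ 0.9945 -0.1045  0.    ] [-0.1045 -0.9945  0.    ]
```

carry_out(targets=[[[1,0,0,80,0,0,0],[1,20,50,80,0,0,5],[1,250,610,80,0,0,62],[1,250,610,80,0,0,62],[1,250,610,80,0,0,62],[1,250,610,80,0,0,62],[1,250,610,80,0,0,62],[1,250,610,80,0,0,62],[1,250,610,80,0,0,62],[1,250,610,80,0,0,62],[1,250,610,80,0,0,62],[1,250,610,80,0,0,62],[1,250,610,80,0,0,62],[1,250,610,80,0,0,62],[1,250,610,80,0,0,62],[1,250,610,80,0,0,62],[1,250,610,80,0,0,62],[1,250,610,80,0,0,62],[1,250,610,80,0,0,62],[1,250,610,80,0,0,62]]], squeeze=20)

```text
time_s: 1.82
position: [0.4511, 0.098, 0.333]
tool_rot: [[-0.113, -0.001, 0.994], [-0.994, -0.0, -0.113], [0.0, -1.0, -0.001]]
ft_force: [-0.1, -1.1, -0.5]
grip_width: -0.0
```

carry_out(targets=[[[1,20,40,0,-7,0.7,0],[1,40,80,0,-14,1.4,0],[1,55,120,0,-21,2.1,0],[1,70,160,-10,-28,2.8,0],[1,85,200,-20,-35,3.5,0],[1,100,240,-40,-42,4.2,0],[1,115,280,-60,-49,4.9,0],[1,130,330,-90,-55,5.5,0],[1,130,330,-90,-55,5.5,0],[1,130,330,-90,-55,5.5,0],[1,130,330,-90,-55,5.5,0],[1,130,330,-90,-55,5.5,0],[1,130,330,-90,-55,5.5,0]]])

```text
time_s: 2.9
position: [0.5724, 0.4157, 0.244]
tool_rot: [[-0.078, -0.075, 0.994], [-0.571, -0.814, -0.106], [0.817, -0.576, 0.021]]
ft_force: [0.4, 0.2, -0.4]
grip_width: -0.0002
```

```bash
python3 - <<'E'
from rig import env,get_image
import cv2
o=env.observe(); print(o['q'],o['position'],o['tool_rot'])
for n in ["scene","side","wrist"]:
    d=get_image(n); im=d["img"][:,:,::-1]
    if n=='scene': im=cv2.resize(im[120:300,280:520],(800,600))
    if n=='side': im=cv2.resize(im[180:390,130:410],(800,600))
    cv2.imwrite(f"pics/{n}1.png",im)
E
```

```text
[ 37.85801586  61.73075467  12.67756168 -55.89691731 133.85543022
  14.1930304 ] [0.57242331 0.41567139 0.24399216] [[-0.07775599 -0.07465962  0.994173  ]
 [-0.57074756 -0.81428239 -0.10578949]
 [ 0.81743577 -0.57564758  0.02070353]]
```

View pics/scene1.png

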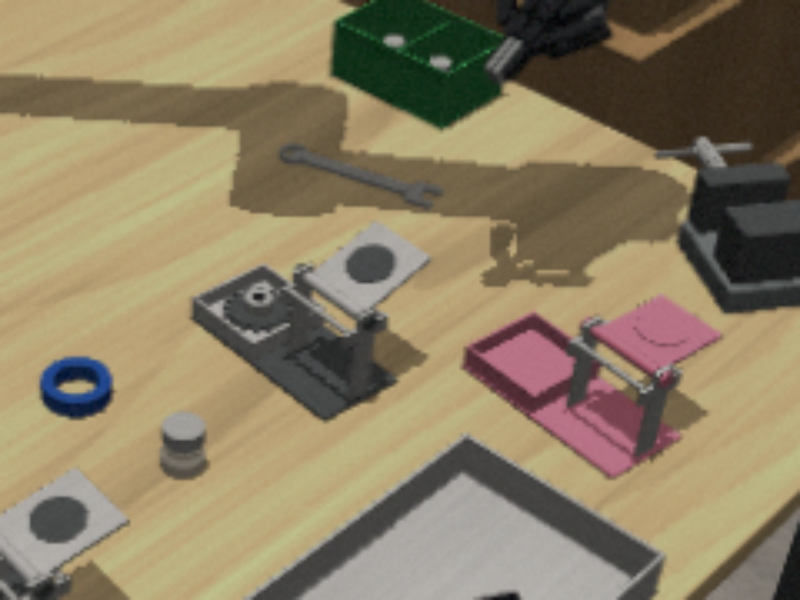

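View pics/wrist1.png

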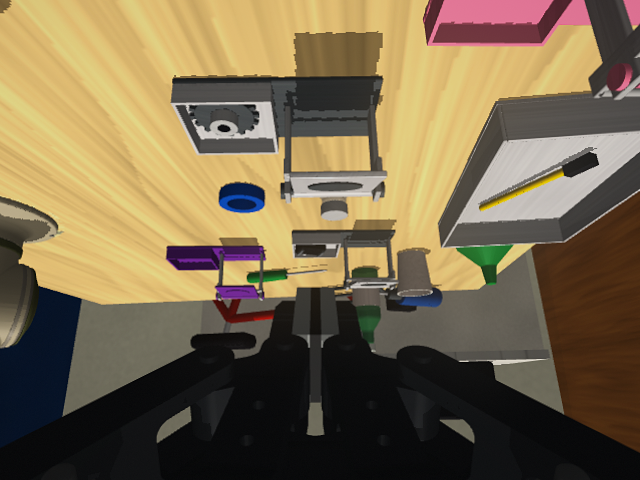

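View pics/side1.png

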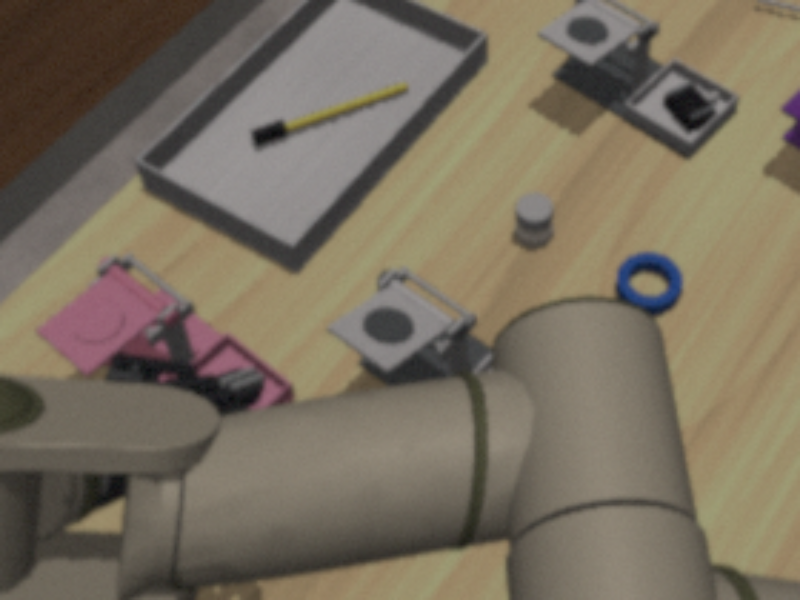

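The tip is left of the flag with nothing moved. In the wrist view flag A is at (335,185) and its dish at (225,115). The arm is nearly stretched out here. Next I go down outside the free edge.

carry_out(targets=[[[1,-5,-30,-30,0,0,0],[1,-5,-50,-70,0,0,0],[1,-5,-60,-110,0,0,0],[1,-5,-65,-150,0,0,0],[1,-5,-65,-155,0,0,0],[1,-5,-65,-155,0,0,0],[1,-5,-65,-155,0,0,0]]])

```text
time_s: 3.63
position: [0.5672, 0.3534, 0.0861]
tool_rot: [[-0.073, -0.074, 0.995], [-0.568, -0.817, -0.103], [0.82, -0.572, 0.017]]
ft_force: [1.3, 0.6, 0.5]
grip_width: 0.0002
```

```bash
python3 - <<'E'
from rig import env,get_image
import cv2
o=env.observe(); print(o['q'],o['position'],o['tool_rot'])
for n in ["scene","wrist"]:
    d=get_image(n); im=d["img"][:,:,::-1]
    if n=='scene': im=cv2.resize(im[150:270,320:480],(800,600),interpolation=cv2.INTER_CUBIC)
    else: print({k:v for k,v in d.items() if k!='img'})
    cv2.imwrite(f"pics/{n}2.png",im)
E
```

```text
[ 34.57582209  60.71528881  40.97058101 -43.38021342 113.44887808
  36.10701325] [0.5671752  0.35339617 0.08611134] [[-0.07311346 -0.07446886  0.9945395 ]
 [-0.56794668 -0.81660793 -0.10289829]
 [ 0.81981156 -0.57236866  0.01741069]]
{'fx': 422.4999991131897, 'fy': 422.4999991131897, 'cx': 315.05585667572507, 'cy': 234.9764153320882, 'k1': 0.011905252603070994, 'rvec': array([-1.90069248,  0.11157765,  0.05083294]), 'tvec': array([-0.52891851,  0.09478929,  0.54788736])}
```

View pics/scene2.png

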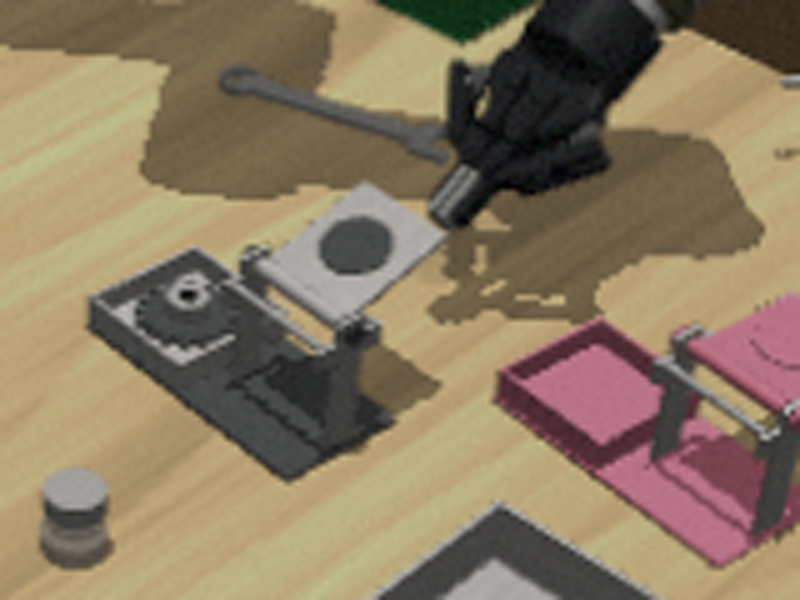

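View pics/wrist2.png

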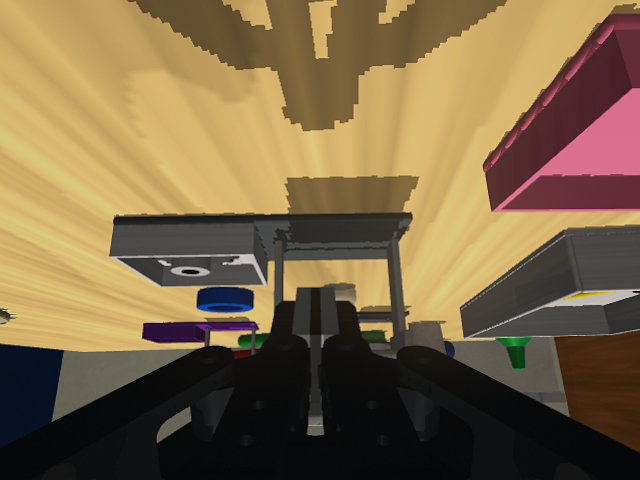

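The fingertips are outside and below the free edge: scene crop (455,205), flag edge corner (445,235). They point between the cheeks, seen in the wrist view at columns 280 and 395. I slide in under the plate and shift 9 mm along the pivot.

carry_out(targets=[[[1,4,-25,-2,0,0,0],[1,8,-45,-2,0,0,0],[1,9,-60,-2,0,0,0],[1,9,-73,-2,0,0,0],[1,9,-73,-2,0,0,0],[1,9,-73,-2,0,0,0]]])

```text
time_s: 4.23
position: [0.5761, 0.2805, 0.0843]
tool_rot: [[-0.074, -0.074, 0.995], [-0.568, -0.816, -0.103], [0.819, -0.573, 0.018]]
ft_force: [0.7, 0.2, 0.6]
grip_width: -0.0002
```

```bash
python3 - <<'E'
from rig import env,get_image
import cv2
o=env.observe(); print(o['q'],o['position'],o['ft_force'])
for n in ["scene","wrist"]:
    d=get_image(n); im=d["img"][:,:,::-1]
    if n=='scene': im=cv2.resize(im[150:270,320:480],(800,600),interpolation=cv2.INTER_CUBIC)
    cv2.imwrite(f"pics/{n}3.png",im)
E
```

```text
[ 29.62500196  56.55312206  51.54327477 -44.28270801 105.47401073
  37.19787915] [0.57608049 0.28046575 0.08433036] [0.70933721 0.24634461 0.64510692]
```

View pics/scene3.png

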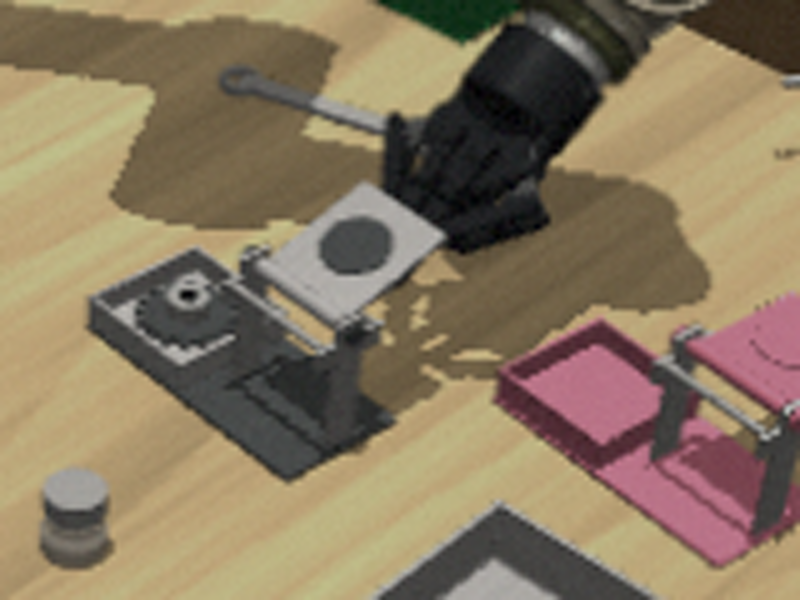

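View pics/wrist3.png

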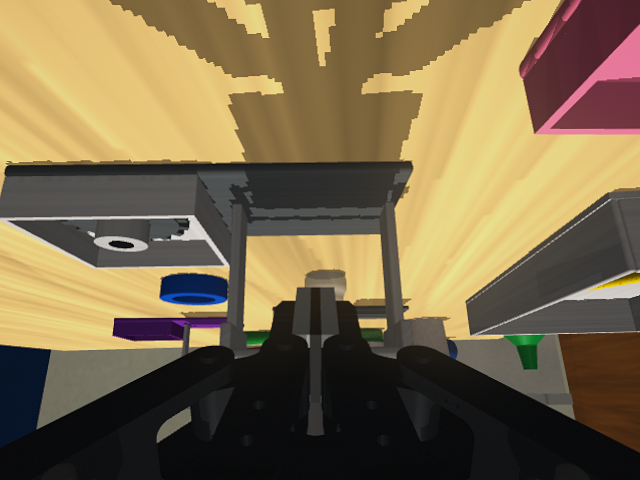

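The tip is under the plate and centred between the cheeks (wrist view: cheeks 238 and 393, finger 315), with no contact force. I compute waypoints for the arc.

```bash
python3 - <<'E'
import numpy as np
P=np.array([.5685,.2034,.09]);a=np.radians(-6);r=np.array([np.sin(a),-np.cos(a),0]);u=np.array([0,0,1.])
now=np.array([.5761,.2805,.0843])
for th in [20,27,35,42,50,58,66,74,82,90,98,106,114,122,130,138,146,154,162,168,172,176,180]:
    t=55 if th<60 else 55-.375*(th-60)
    T,A=np.radians(t),np.radians(th)
    ty=np.array([np.sin(T),-np.cos(T)]);tx=np.array([np.cos(T),np.sin(T)]);m=np.array([-np.sin(A),-np.cos(A)])
    h=11*abs(tx@m)+max(0,25*(ty@m))
    tip=57*np.array([-np.cos(A),np.sin(A)])+(2.5+h)*m
    q=(tip-22*ty)/1000
    w=P+q[0]*r+q[1]*u-now
    print(th,np.round(1000*w,0),'rot',np.round((55-t)*.9945,1),np.round(-(55-t)*.1045,1), np.round(np.linalg.norm(h),1))
E
```

```text
20 [ 1.  1. 19.] rot 0.0 0.0 17.1
27 [ 0. -1. 29.] rot 0.0 0.0 14.4
35 [-0. -5. 40.] rot 0.0 0.0 11.0
42 [-0. -8. 46.] rot 0.0 0.0 10.9
50 [ -1. -13.  54.] rot 0.0 0.0 10.6
58 [ -1. -18.  60.] rot 0.0 0.0 10.1
66 [ -2. -26.  66.] rot 2.2 -0.2 9.6
74 [ -3. -34.  71.] rot 5.2 -0.5 9.1
82 [ -4. -42.  76.] rot 8.2 -0.9 8.6
90 [ -5. -52.  79.] rot 11.2 -1.2 7.9
98 [ -6. -61.  80.] rot 14.2 -1.5 7.3
106 [ -7. -71.  80.] rot 17.2 -1.8 6.5
114 [ -8. -80.  79.] rot 20.1 -2.1 5.7
122 [ -9. -89.  77.] rot 23.1 -2.4 4.9
130 [-10. -98.  73.] rot 26.1 -2.7 4.0
138 [ -11. -106.   68.] rot 29.1 -3.1 3.1
146 [ -11. -113.   62.] rot 32.1 -3.4 2.1
154 [ -12. -119.   55.] rot 35.1 -3.7 1.2
162 [ -13. -124.   47.] rot 38.0 -4.0 0.2
168 [ -13. -126.   42.] rot 40.3 -4.2 0.5
172 [ -13. -128.   38.] rot 41.8 -4.4 1.0
176 [ -13. -129.   35.] rot 43.3 -4.5 1.4
180 [ -13. -130.   32.] rot 44.8 -4.7 1.9
```

First part: up to about 58° of flag angle, slowly.

carry_out(targets=[[[1,0,0,6,0,0,0],[1,0,0,12,0,0,0],[1,0,0,18,0,0,0],[1,0,0,23,0,0,0],[1,0,-1,28,0,0,0],[1,0,-3,34,0,0,0],[1,0,-5,40,0,0,0],[1,0,-7,44,0,0,0],[1,0,-9,48,0,0,0],[1,-1,-13,54,0,0,0],[1,-1,-15,57,0,0,0],[1,-1,-18,60,0,0,0],[1,-1,-18,60,0,0,0]]])

```text
time_s: 5.42
position: [0.5745, 0.2614, 0.1431]
tool_rot: [[-0.072, -0.076, 0.995], [-0.567, -0.817, -0.103], [0.82, -0.571, 0.016]]
ft_force: [-0.0, -0.8, 0.5]
grip_width: -0.0002
```

```bash
python3 - <<'E'
from rig import env,get_image
import cv2
o=env.observe(); print(o['q'],o['position'],o['ft_force'])
for n in ["scene"]:
    d=get_image(n); im=d["img"][:,:,::-1]
    if n=='scene': im=cv2.resize(im[150:270,320:480],(800,600),interpolation=cv2.INTER_CUBIC)
    cv2.imwrite(f"pics/{n}4.png",im)
E
```

```text
[ 28.39812277  51.72318702  52.34000702 -45.7586554  107.62171324
  33.24106124] [0.57450615 0.26138984 0.14308093] [-0.0237296  -0.81821026  0.54050858]
```

View pics/scene4.png

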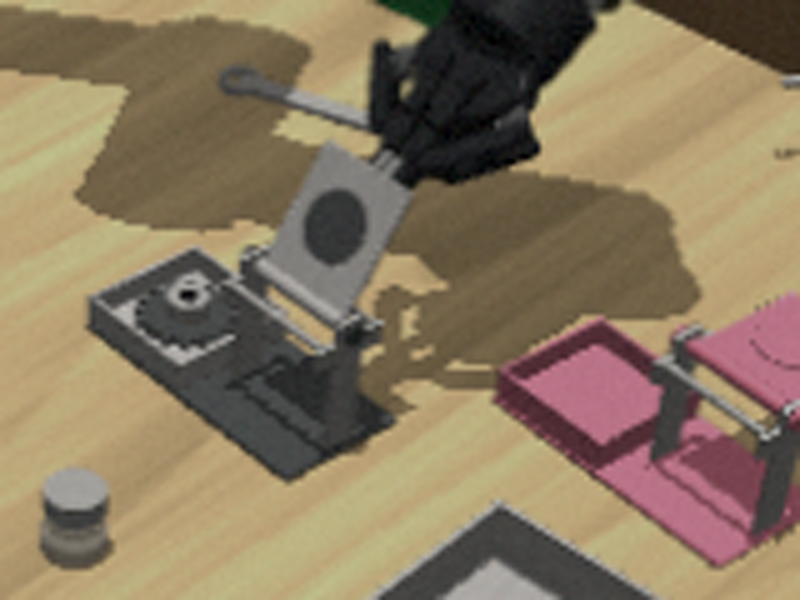

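The flag follows, now at roughly 50-55°, with low force. I continue over the top, again slowly.

carry_out(targets=[[[1,-1,-4,3,1,0,0],[1,-1,-8,6,2,0,0],[1,-2,-12,9,3.7,-0.4,0],[1,-2,-16,11,5.2,-0.5,0],[1,-3,-20,14,6.7,-0.7,0],[1,-3,-24,16,8.2,-0.9,0],[1,-4,-29,18,9.7,-1,0],[1,-4,-34,19,11.2,-1.2,0],[1,-5,-38,20,12.7,-1.3,0],[1,-5,-43,20,14.2,-1.5,0],[1,-6,-48,20,15.7,-1.6,0],[1,-6,-53,20,17.2,-1.8,0],[1,-7,-58,20,18.7,-2,0],[1,-7,-62,19,20.1,-2.1,0],[1,-8,-67,18,21.6,-2.2,0],[1,-8,-71,17,23.1,-2.4,0],[1,-9,-76,15,24.6,-2.5,0],[1,-9,-80,13,26.1,-2.7,0],[1,-9,-80,13,26.1,-2.7,0]]])

```text
time_s: 7.05
position: [0.5654, 0.1806, 0.1553]
tool_rot: [[-0.104, -0.042, 0.994], [-0.87, -0.48, -0.111], [0.482, -0.876, 0.013]]
ft_force: [0.3, 0.1, 0.5]
grip_width: 0.0001
```

```bash
python3 - <<'E'
from rig import env,get_image
import cv2
o=env.observe(); print(o['q'],o['position'],o['ft_force'])
for n in ["scene"]:
    d=get_image(n); im=d["img"][:,:,::-1]
    if n=='scene': im=cv2.resize(im[150:270,320:480],(800,600),interpolation=cv2.INTER_CUBIC)
    cv2.imwrite(f"pics/{n}5.png",im)
E
```

```text
[ 16.573635    37.37379484  68.56020462 -26.72049407  85.9671242
  27.87671423] [0.5653533  0.18064286 0.15526643] [0.31514433 0.12371463 0.49420212]
```

View pics/scene5.png

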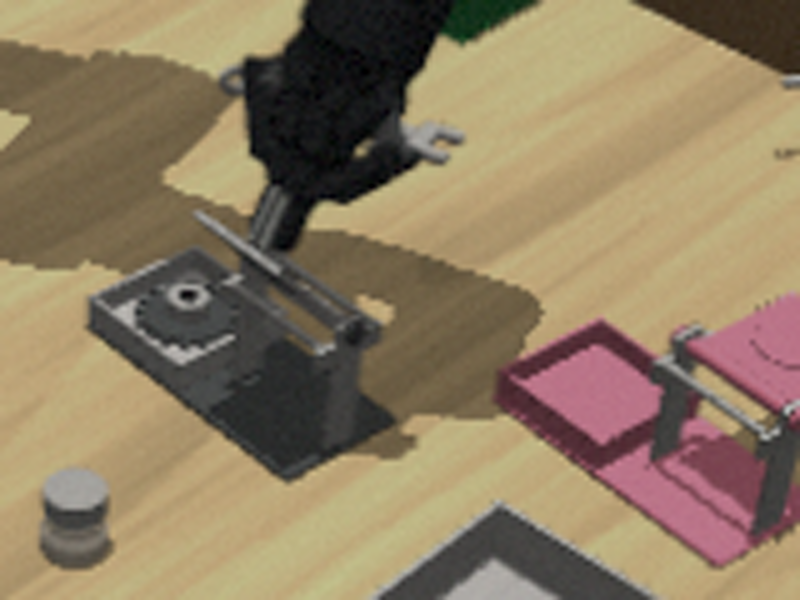

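The flag is past upright (its edge-on line runs (200,212)-(285,270) in the crop). I continue to about 172°.

carry_out(targets=[[[1,-1,-4,-2,1.5,0,0],[1,-1,-8,-5,3,-0.3,0],[1,-1,-12,-8,4.5,-0.5,0],[1,-1,-15,-11,6,-0.6,0],[1,-2,-18,-14,7.5,-0.8,0],[1,-2,-21,-18,9,-0.9,0],[1,-2,-24,-22,10.5,-1,0],[1,-3,-26,-26,12,-1.2,0],[1,-3,-27,-29,13.2,-1.4,0],[1,-3,-28,-31,14.2,-1.5,0],[1,-3,-29,-33,15,-1.6,0],[1,-3,-30,-35,15.7,-1.6,0],[1,-3,-30,-35,15.7,-1.6,0],[1,-3,-30,-35,15.7,-1.6,0]]])

```text
time_s: 8.27
position: [0.5624, 0.1518, 0.1201]
tool_rot: [[-0.112, -0.015, 0.994], [-0.967, -0.227, -0.113], [0.227, -0.974, 0.011]]
ft_force: [-0.2, -0.8, 0.8]
grip_width: -0.0001
```

```bash
python3 - <<'E'
from rig import env,get_image
import cv2
o=env.observe(); print(o['q'],o['position'],o['ft_force'])
for n in ["scene"]:
    d=get_image(n); im=d["img"][:,:,::-1]
    if n=='scene': im=cv2.resize(im[150:270,320:480],(800,600),interpolation=cv2.INTER_CUBIC)
    cv2.imwrite(f"pics/{n}6.png",im)
E
```

```text
[  8.68062905  34.22835671  77.33332128 -13.51686076  71.82314238
  19.84883738] [0.56241513 0.1518256  0.12013798] [-0.17176659 -0.78112864  0.84384177]
```

View pics/scene6.png

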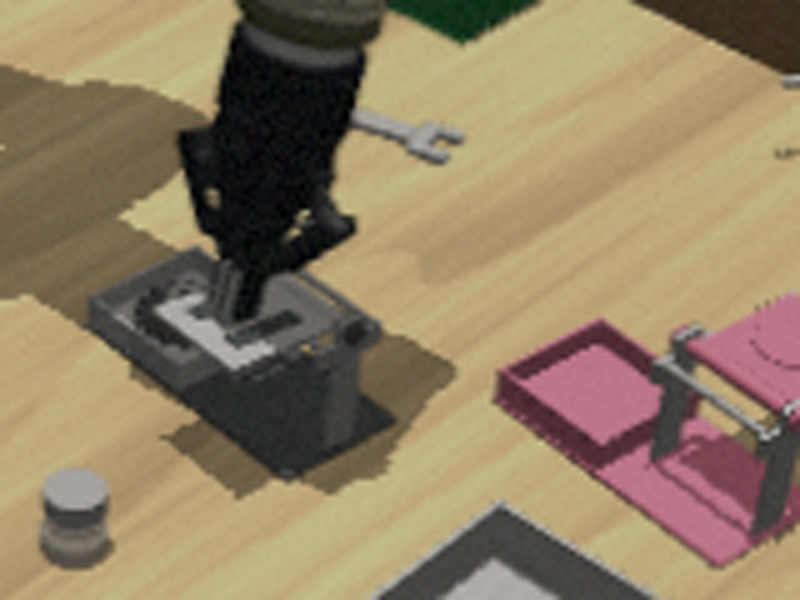

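The flag is nearly level, with two dark bars now visible on its top face. I press down in 1 mm steps and watch the force for the stop.

carry_out(targets=[[[1,0,0,-1,0,0,0],[1,0,0,-2,0,0,0],[1,0,0,-3,0,0,0],[1,0,0,-4,0,0,0],[1,0,0,-4,0,0,0]]])

```text
time_s: 8.73
position: [0.5623, 0.152, 0.116]
tool_rot: [[-0.112, -0.015, 0.994], [-0.967, -0.227, -0.113], [0.227, -0.974, 0.011]]
ft_force: [0.1, 0.8, -0.6]
grip_width: 0.0002
```

carry_out(targets=[[[1,0,0,-0.5,0,0,0],[1,0,0,-1,0,0,0],[1,0,0,-1,0,0,0]]])

```text
time_s: 8.98
position: [0.5624, 0.152, 0.1156]
tool_rot: [[-0.112, -0.015, 0.994], [-0.967, -0.227, -0.113], [0.227, -0.974, 0.011]]
ft_force: [-1.4, 0.3, 4.1]
grip_width: 0.0
```

carry_out(targets=[[[1,0,0,-0.3,0,0,0],[1,0,0,-0.5,0,0,0],[1,0,0,-0.5,0,0,0]]])

```text
time_s: 9.23
position: [0.5625, 0.152, 0.1154]
tool_rot: [[-0.112, -0.014, 0.994], [-0.967, -0.227, -0.113], [0.227, -0.974, 0.012]]
ft_force: [-2.1, -0.3, 7.4]
grip_width: 0.0
```

The flag is on its stop: force rose from 4 N to 7 N with almost no movement. I draw back upward.

carry_out(targets=[[[1,0,0,3,0,0,0],[1,0,3,15,0,0,0],[1,0,6,40,0,0,0],[1,0,12,80,0,0,0],[1,0,20,120,0,0,0],[1,0,60,150,0,0,0],[1,0,100,180,0,0,0],[1,0,130,200,0,0,0],[1,0,130,200,0,0,0],[1,0,130,200,0,0,0],[1,0,130,200,0,0,0]]])

```text
time_s: 10.15
position: [0.5623, 0.2819, 0.3139]
tool_rot: [[-0.111, -0.016, 0.994], [-0.967, -0.227, -0.112], [0.228, -0.974, 0.01]]
ft_force: [-0.4, -1.1, -1.1]
grip_width: -0.0002
```

```bash
python3 - <<'E'
from rig import env,get_image
import cv2
o=env.observe(); print(o['time_s'],o['position'],o['ft_force'])
for n in ["scene","side"]:
    d=get_image(n); im=d["img"][:,:,::-1]
    cv2.imwrite(f"pics/{n}7full.png",im)
    if n=='scene': im=cv2.resize(im[165:255,325:445],(800,600),interpolation=cv2.INTER_CUBIC)
    cv2.imwrite(f"pics/{n}7.png",im)
E
```

```text
10.15 [0.56227366 0.28192139 0.31388964] [-0.42160199 -1.0506112  -1.07047624]
```

View pics/scene7.png

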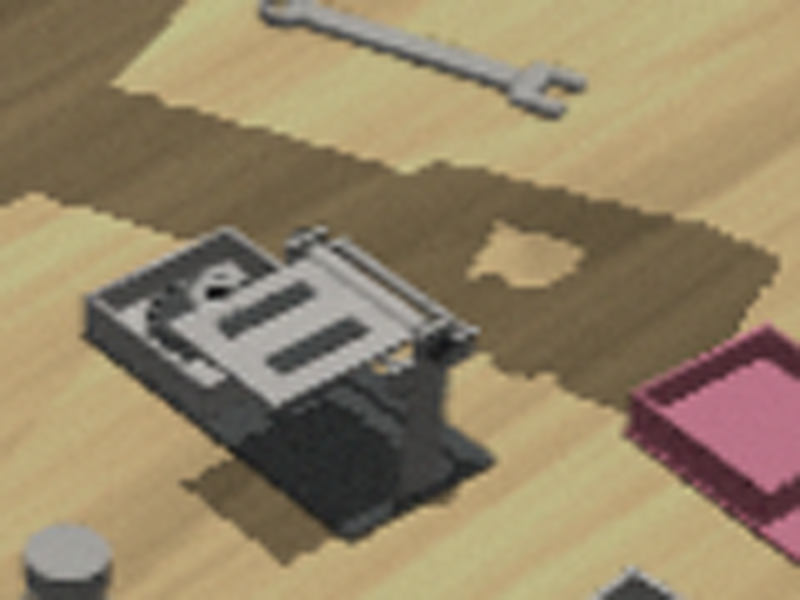

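View pics/side7.png

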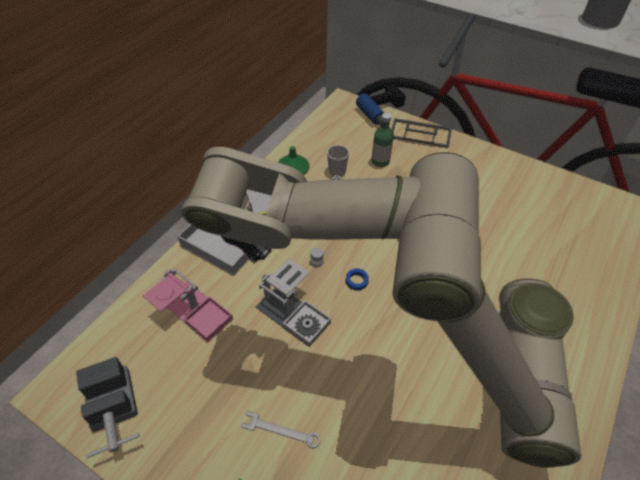

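View pics/scene7full.png

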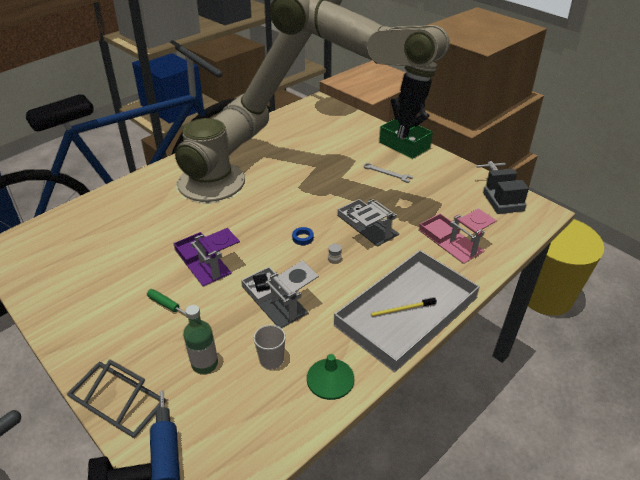

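The flag lies on the right with its two bars up (crop (265,310) and (320,345)), and everything else is where it was. One check of the level by triangulating the free edge.

```bash
python3 - <<'E'
import cv2
b=cv2.imread("pics/side7full.png")[250:325,240:340]
cv2.imwrite("pics/cb7.png",cv2.resize(b,None,fx=8,fy=8,interpolation=cv2.INTER_CUBIC))
E
```

```text
(no output)
```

View pics/cb7.png

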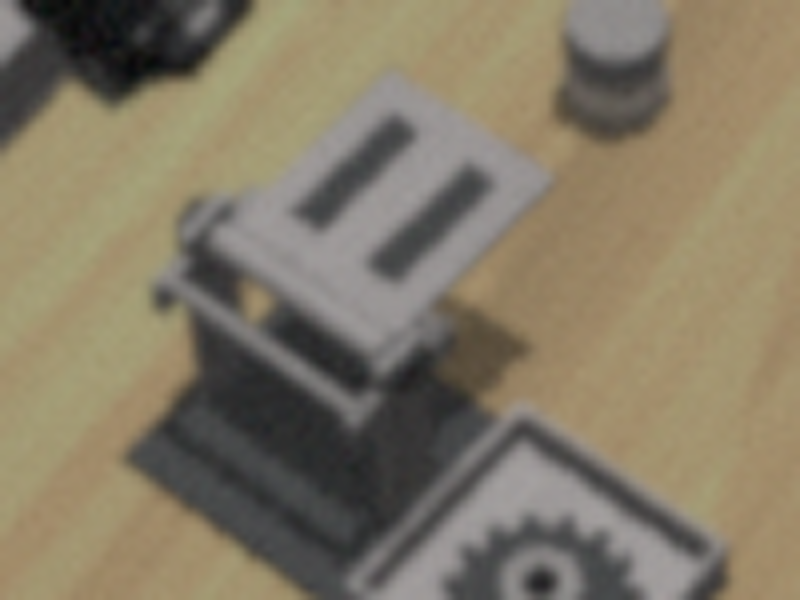

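```bash
python3 - <<'E'
from h import *
s=lambda u,v:(325+(u-3)/6.667,165+(v-3)/6.667)
d=lambda u,v:(240+(u-3.5)/8,250+(v-3.5)/8)
for n,a,b in [('near',s(168,321),d(553,177)),('far',s(276,407),d(390,70))]: print(n,*tri(a,b))
E
```

```text
near [0.52305578 0.12358344 0.09129695] 0.0021120135231260896
far [0.59278287 0.11510613 0.08969345] 0.0013800510452887584
```

```bash
python3 -c "
from rig import env
print(env.close_job())"
```

```text
the job is handed in; nothing more can be done
None
```

The sprocket's flag is over on the robot's right with its two-bar face up, against its stop, and the job was handed in at about 10 s. I pushed it with the closed fingertips from under its free edge, then drew the arm back clear. No verdict was reported.

**Last checks:**
- **Level:** triangulating the free edge's top corners gave z of about 0.090–0.091 m, against 0.0925 m when level. That is within about 1.5°, and the calibration is good to about 2 mm.
- **Force:** readings taken between moves never passed about 7.5 N, when pressing on the stop. I did not record force during the strokes.
- **Other items:** in the last pictures the pedal's flag still shows its disc face. The sprocket is in its dish in the side view and the pedal in its dish in the scene view. The tape, jar, bottle, cup, screwdriver and wrench look unmoved; I judged this by eye only.
- **Clearance:** the arm stood about 0.2 m above the flag with only sensor noise on the force reading.

No check failed. The only disagreement was early on: the side and scene cameras put the tape about 2–3 cm apart, most likely because I read its pixels roughly, and I used neither figure.

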